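Load and lock the cigar box press

TASK

Load the box press with every cigar on the bench: flip the cam lever outward to free the yellow mould tray, pull the tray fully out by its grip, lay each cigar flat in a groove of its own, push the tray fully home and flip the lever back to lock it. Only then press the three timer keys down one at a time, from the smallest to the largest. Cigars bruise, so hold them very lightly (a grip of 10 N at most) and do not press on them, and leave the other things on the bench where they are.

Things in the scene. Friction and masses are not known exactly. Their poses are not given: they have to be found in the camera images.
- cigar0: a box-pressed cigar: a brown bar 120 mm long (its own x) and 22 x 22 mm square, with a pale paper band 30 mm from its centre; 25 g; origin at its centre. It lies on the bench on any of its long faces. Three or four cigars are present
- cigar1: a box-pressed cigar: a brown bar 120 mm long (its own x) and 22 x 22 mm square, with a pale paper band 30 mm from its centre; 25 g; origin at its centre. It lies on the bench on any of its long faces. Three or four cigars are present
- cigar2: a box-pressed cigar: a brown bar 120 mm long (its own x) and 22 x 22 mm square, with a pale paper band 30 mm from its centre; 25 g; origin at its centre. It lies on the bench on any of its long faces. Three or four cigars are present
- cigar3: a box-pressed cigar: a brown bar 120 mm long (its own x) and 22 x 22 mm square, with a pale paper band 30 mm from its centre; 25 g; origin at its centre. It lies on the bench on any of its long faces. Three or four cigars are present
- tray_mid (a point): centre of the yellow mould tray (150 x 228 mm), 26 mm above the bench. x points along slide and grooves, away from the grip; y across, to the left. Four grooves along x lie at y = -81, -27, 27, 81 mm of this point, centred in x, floors at its level: each 134 mm long, 29 mm wide, 9 mm deep; a cigar in one has its centre 11 mm above the floor and stands 13 mm out of the groove
- press: the fixed grey press base, 280 x 270 mm, 16 mm high; origin under its centre, x along the slide away from the grip. Its bridge, over x = 65 to 125 mm, 61 to 115 mm above the bench, with feet at both sides, covers the far half of the grooves when the tray is home; with the tray out all grooves are open from above
- tray_grip (a point): point on the tray's dark wooden grip, an upright block at the tray's near edge, 18 mm (x) by 22 mm (y), with its top 10 mm above this point and free for 40 mm below it; to be pinched from above across its y; axes as the tray's
- tray (a joint): how far the tray is pulled out towards the robot's side, m: 0 fully home under the bridge, 0.10 fully out; about 2 N of friction; it stays where it is left. The locked cam blocks it
- lever_knob (a point): centre of the black ball (24 mm) at the end of the steel cam lever, 75 mm from its pivot, at the left side of the press. The lever stands up and flips sideways, across the slide direction; push the ball or its upper stem sideways
- lever_pivot (a point): the lever's pivot, 42 mm above the bench, on the left side of the press; its axis lies along the slide. Axes: x along the slide away from the grip, y outward (left), z up. The bridge's near face is 42 mm further along x
- cam_lever (a joint): lever angle, rad: 0 locked (the lever leans 36 degrees inward over the tray, a steel lobe stands in front of the tray's lug), 1.24 free (it leans 36 degrees outward). It stays where it is left; about 1.5 N at the ball
- key_small_top (a point): centre of the top face of the small round white key (20 mm across) on the low grey timer box (30 mm high) left of the robot's front; the top is 48 mm above the bench; pressed straight down. The three keys stand 54 mm apart in a row and their order along the row varies
- key_small (a joint): how far this key is pressed, m: 0 up, 0.006 fully down (4.5 N); it springs back. It counts as pressed beyond 0.004
- key_medium_top (a point): centre of the top face of the medium round white key (28 mm across) on the low grey timer box (30 mm high) left of the robot's front; the top is 48 mm above the bench; pressed straight down. The three keys stand 54 mm apart in a row and their order along the row varies
- key_medium (a joint): how far this key is pressed, m: 0 up, 0.006 fully down (4.5 N); it springs back. It counts as pressed beyond 0.004
- key_large_top (a point): centre of the top face of the large round white key (38 mm across) on the low grey timer box (30 mm high) left of the robot's front; the top is 48 mm above the bench; pressed straight down. The three keys stand 54 mm apart in a row and their order along the row varies
- key_large (a joint): how far this key is pressed, m: 0 up, 0.006 fully down (4.5 N); it springs back. It counts as pressed beyond 0.004
- glue_pot: white bowl-shaped glue pot, 48 mm across, 45 mm high, between the press and the cigars; not part of the job, to be left alone; origin under its centre
- weight: brass weight, 52 mm across, 48 mm high; not part of the job, to be left alone; origin under its centre
- blade: round steel cutting blade, 110 mm across, lying flat; not part of the job, to be left alone; origin under its centre
- tin: flat metal tin 90 x 120 x 28 mm; not part of the job, to be left alone; origin under its centre
- mug: blue mug 76 mm across, 85 mm high; not part of the job, to be left alone; origin under its centre
- gauge: wooden gauge strip 150 x 35 x 20 mm; not part of the job, to be left alone; origin under its centre
There are look-alikes about, which are no part of the job. Leave any blue look-alike of the cigar3 alone.

How it is judged:
By the outcome, as a careful person would: the job done as asked, in the order asked, and still so for the second after the job is handed in, with the robot touching nothing.
Of cigar0, cigar1, cigar2, cigar3 only 3 to 4 are there at a start; the rules pass over those that are not, and their reading is None.
At some moment in a run one of cigar0, cigar1, cigar2, cigar3 may be knocked a few centimetres aside while the robot is not near it.
Once in a run the grip may slacken for a moment while it holds something.
It also fails if it takes over 210 s, if anything falls off the work surface, if the arm or the gripper's body presses on something with over 40 N, if the wrist force passes 120 N, or if a joint passes its speed limit or range.

ROBOT

A 7-joint arm with a two-finger parallel gripper is mounted at the origin on the work surface. World frame = base frame: x ahead of the robot, y to its left, z up, the work surface at z = 0. Lengths are in m, angles in rad, forces in N, time in s.
With the tool pointing down it reaches from about 0.4 to 0.9 m from the base axis. Payload 5.5 kg.
Tool frame: the origin (TCP) lies midway between the tips of the shut fingers; the grasp point (between the pads) lies 19 mm behind it (manip.grip_depth is the distance from the TCP to the grasp point, in m); z points along the fingers, y is the line along which they close (so a half turn about z gives the same grasp; the last joint's range is limited). The gripper opens to 92 mm and grips with 3 to 60 N. Pads are 19 mm wide; open, the fingers measure 130 mm over their backs; the gripper's body (75 mm by 190 mm) begins 47 mm behind the grasp point.
Start: joints at [-1.054, 0.501, -0.427, 1.55, 0.221, 1.138, -0.21], TCP at [0.163, 0.629, 0.227] pointing down, gripper open.
Joint ranges: [-2.88, 2.88], [-0.31, 2.03], [-1.54, 1.56], [0.2, 2.42], [-1.41, 4.55], [0.19, 2.02], [-2.57, 2.57]. Speed limits (rad/s): [2.57, 2.57, 3.14, 3.14, 3.14, 3.14, 3.14].

INTERFACE

Orientations are given as a unit quaternion [x, y, z, w].
In Python, from bench import manip, effector, viewer gives the robot as it stands. Calls block until the motion is done:
- manip.move_pose(position, orientation): joint-space move of the TCP to a pose.
- manip.servo_line(position, ori=None, vel=0.15): straight line of the TCP; ori=None keeps the orientation; vel is the mean speed in m/s.
- manip.movej(angles): joint-space move.
- effector.open_jaws() and effector.close(f_grip=None): open the fingers fully, or close them until they stop; f_grip is the grip in N (None keeps the last).
- manip.sleep(seconds).
- manip.solve_ik(position, orientation): joint angles nearest the present ones, or None.
- viewer.get_image(name): name is "scene" or "top" or "wrist"; returns the picture (420x560x3 uint8, red, green, blue); there is no depth.
- viewer.get_calibration(name): a dict with "vfov" (degrees; the focal length in pixels is half the picture's height over the tangent of half this angle, whatever the lens; pixels are square), "cx", "cy" (the principal point, pixels), "eye" and "attitude" of the camera in the world. Camera axes: x right, y down, z forward; pixel columns grow to the right and rows downward; lengths in m; the calibration is good to about 2 mm. A picture is of the moment at which its call begins: read the wrist's pose just before it. get_calibration takes no time and is no camera call; for the wrist camera it gives the pose at the moment of the call.
A pose or a line that the arm cannot do raises manip.PlanningError and nothing moves.
- manip.hand_in(): hands the job in; it is judged then, once.
Readings, each from a call of its own:
- manip.current_clock(): time.
- manip.current_q(): joint angles.
- manip.current_joint_velocities(): joint speeds.
- manip.current_tau(): joint torques, N m.
- manip.current_tool_pos(): TCP position.
- manip.current_tcp_rot(): TCP orientation.
- manip.current_force(): force on the tool from outside, world axes, zero at the start.
- manip.current_wrist_torque(): the same for the moment, N m.
- manip.current_finger_gap(): finger opening in m.
- manip.current_gripper_force(): force on a finger pad.
Only numpy, scipy, OpenCV 4.12 (cv2) and the standard library are available. Lean on these libraries where they do the work, as an engineer would, in place of code of your own. Each camera call takes 0.05 s, during which the arm holds its last target. There are 200 camera calls.

## Working session

There is one attempt and no reset: what is moved stays moved. The work goes in short steps, each a Python script; the robot and the scene stay as the last script left them, time stands still between calls to the robot, and variables do not carry over. Pictures are saved under pics/ and viewed, at most 14 in all, crops included, and the job is handed in when it is done.

```bash
mkdir -p pics; ls
python3 - <<'E'
from bench import manip, effector, viewer
import cv2
for n in ("scene","top","wrist"):
    c=viewer.get_calibration(n); print(n,c)
    im=viewer.get_image(n); cv2.imwrite(f"pics/{n}0.png",cv2.resize(im[:,:,::-1],(800,600),interpolation=cv2.INTER_CUBIC))
print(manip.current_tcp_rot(),manip.current_clock())
E
```

```text
pics
scene {'vfov': 55.27992303283167, 'cx': 283.5397690033472, 'cy': 208.89098637106454, 'eye': array([1.00064134, 0.52179314, 0.82829083]), 'attitude': array([ 0.35173561,  0.85720903, -0.35099321, -0.13519799])}
top {'vfov': 45.28369143977591, 'cx': 274.45392670869336, 'cy': 213.98419661184286, 'eye': array([0.23790504, 0.00367983, 1.41712187]), 'attitude': array([-0.66963328,  0.73514733, -0.07673896,  0.07253134])}
wrist {'vfov': 59.63144777247924, 'cx': 284.56161103104404, 'cy': 206.64111730669347, 'eye': array([0.09268106, 0.64666527, 0.38436178]), 'attitude': array([0.78322535, 0.60631901, 0.08404576, 0.10895695])}
[ 1.26564104e-01  9.91958156e-01 -7.26786172e-04 -1.30031754e-04] 0.15
```

View pics/top0.png

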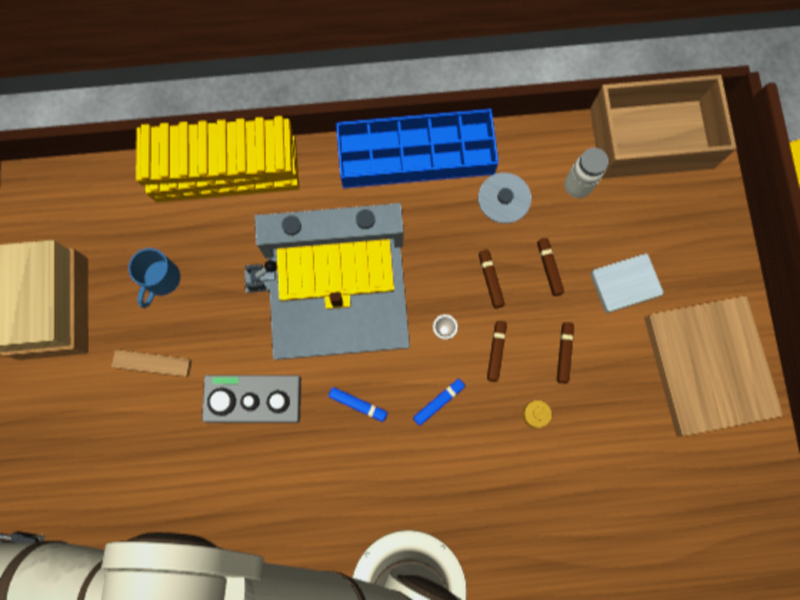

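View pics/scene0.png

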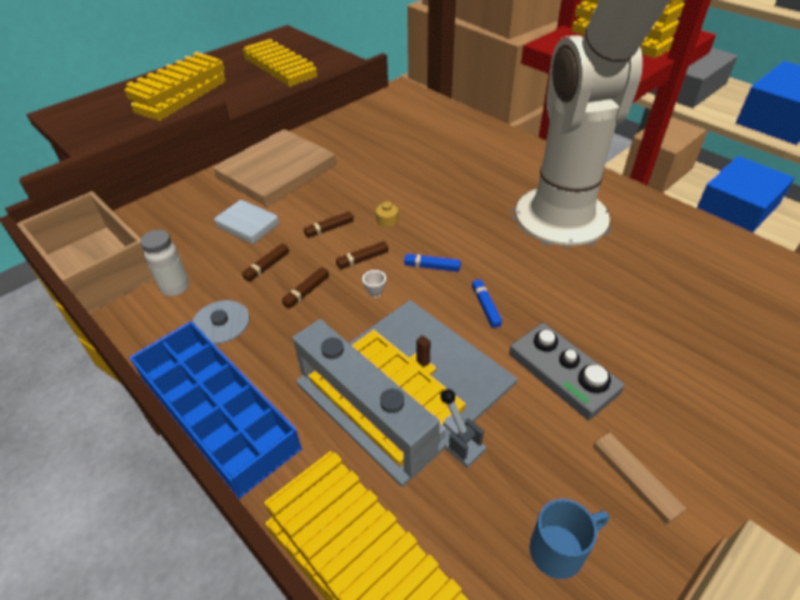

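The top view (pixels in the 800x600 picture) shows four brown cigars at about (491,278), (550,267), (497,351) and (566,352). The press is at (335,280) with its grip at (336,299) and the lever ball at (270,267). The keys are large (219,402), small (249,401) and medium (277,401). The blue look-alikes are at (357,404) and (439,402).

```bash
cat > h.py <<'E'
from bench import manip, effector, viewer
import cv2, numpy as np
from scipy.spatial.transform import Rotation as R
def K(c): 
    f=210/np.tan(np.radians(c["vfov"]/2)); return f
def p2w(c,uv,z):
    d=R.from_quat(c["attitude"]).apply([(uv[0]-c["cx"])/K(c),(uv[1]-c["cy"])/K(c),1])
    return c["eye"]+d*(z-c["eye"][2])/d[2]
def w2p(c,p):
    q=R.from_quat(c["attitude"]).inv().apply(np.array(p)-c["eye"]); return K(c)*q[:2]/q[2]+[c["cx"],c["cy"]]
def ori(yaw):  # tool down; closing line (tool y) along direction yaw+90deg ; tool x along yaw
    x=np.array([np.cos(yaw),np.sin(yaw),0]); z=np.array([0,0,-1.]); return R.from_matrix(np.c_[x,np.cross(z,x),z]).as_quat()
E
python3 - <<'E'
from h import *
c=viewer.get_calibration("top"); 
for n,u,z in [("c",(491,278),.022),("c",(550,267),.022),("c",(497,351),.022),("c",(566,352),.022),("grip",(336,297),.09),("knob",(270,267),.1),("L",(219,402),.048),("S",(249,401),.048),("M",(277,401),.048),("baseL",(275,357),.016),("baseR",(409,347),.016),("base0",(409,585),0),("pot",(445,326),.045),("weight",(538,414),.048),("blue",(439,402),.02)]:
    print(n,p2w(c,np.array(u)*.7,z).round(4))
print(manip.current_q())
w=viewer.get_calibration("wrist"); T=R.from_quat(manip.current_tcp_rot()); print(T.as_matrix().round(2), T.inv().apply(w["eye"]-manip.current_tool_pos()), (T.inv()*R.from_quat(w["attitude"])).as_matrix().round(2))
for p,y in [((.5,.1,.4),0),((.5,.1,.4),3.14),((.5,-.2,.4),0),((.5,-.2,.4),3.14),((.5,.1,.4),1.57),((.5,.1,.4),-1.57)]: print(p,y,manip.solve_ik(p,ori(y)))
E
```

```text
c [ 0.5746 -0.2209  0.022 ]
c [ 0.5861 -0.3414  0.022 ]
c [ 0.4273 -0.2147  0.022 ]
c [ 0.4127 -0.3487  0.022 ]
grip [0.5488 0.0865 0.09  ]
knob [0.6164 0.2061 0.1   ]
L [0.376  0.3254 0.048 ]
S [0.3726 0.2687 0.048 ]
M [0.3677 0.2159 0.048 ]
baseL [0.4569 0.2196 0.016 ]
baseR [ 0.4521 -0.0443  0.016 ]
base0 [ 0.0094 -0.0012  0.    ]
pot [ 0.4821 -0.1168  0.045 ]
weight [ 0.2976 -0.2727  0.048 ]
blue [ 0.3393 -0.0913  0.02  ]
[-1.05376321  0.50164643 -0.42684453  1.55117545  0.22079619  1.1382952
 -0.21032123]
[[-0.97  0.25 -0.  ]
 [ 0.25  0.97 -0.  ]
 [ 0.   -0.   -1.  ]] [ 0.07272135 -0.00043558 -0.15856516] [[ 0.   -0.96 -0.27]
 [ 1.    0.    0.  ]
 [-0.   -0.27  0.96]]
(0.5, 0.1, 0.4) 0 [-0.4508395   0.08868119  0.21796069  1.66948637 -0.01948581  1.38554703
 -1.80091536]
(0.5, 0.1, 0.4) 3.14 [-0.16574603  0.09463393 -0.09171249  1.6605154   0.00880264  1.38684565
  1.31054306]
(0.5, -0.2, 0.4) 0 [-0.15361814  0.15729418  0.55838156  1.61537574 -0.08442108  1.39312664
 -1.15664468]
(0.5, -0.2, 0.4) 3.14 [-0.18695784  0.15997178  0.59792141  1.61632278 -0.09122444  1.39341979
  1.99034237]
(0.5, 0.1, 0.4) 1.57 [-0.31044799  0.09061546  0.06555787  1.66510336 -0.00603082  1.38607071
 -0.24484692]
(0.5, 0.1, 0.4) -1.57 [ 0.88215628  0.3732251  -1.44293973  1.633749    0.37218704  1.46562235
  2.54998487]
```

Run:
```python
from h import *
import json
for n,p,y in [("w1",(.53,.12,.35),3.14),("w2",(.5,-.22,.35),3.14)]:
    manip.move_pose(p,ori(y)); manip.sleep(.3)
    c=viewer.get_calibration("wrist"); im=viewer.get_image("wrist")
    json.dump({k:(v.tolist() if hasattr(v,'tolist') else v) for k,v in c.items()},open(n+".json","w"))
    cv2.imwrite(f"pics/{n}.png",cv2.resize(im[:,:,::-1],(800,600),interpolation=cv2.INTER_CUBIC))
print(manip.current_clock(),manip.current_q())
```

```text
4.425 [ 0.28368809  0.18404975  0.09353358  1.66766487 -0.0178589   1.2907118
  1.9510758 ]
```

View pics/w1.png

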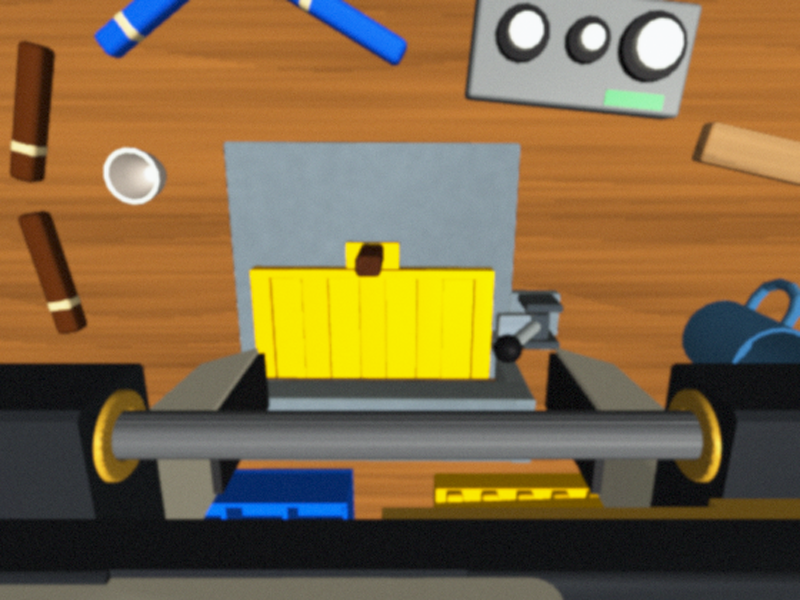

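View pics/w2.png

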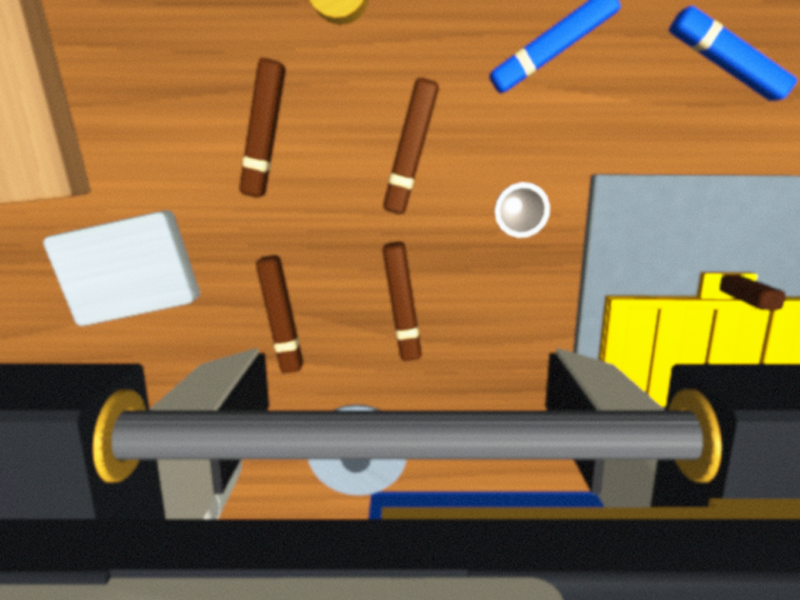

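The wrist views show the press aligned with world x. The tray's near corners are (251,268) and (494,269), the grip top is about (369,263), the ball is (508,348) and the keys are at (525,33), (593,37) and (657,43). In w2 the cigar ends are (270,62)-(253,193), (427,82)-(395,210), (268,260)-(291,368) and (394,245)-(410,357).

```bash
cat >> h.py <<'E'
import json
def load(n): return json.load(open(n+".json"))
def tri(obs): # list of (c,uv)
    A=np.zeros((3,3));b=np.zeros(3)
    for c,uv in obs:
        e=np.array(c["eye"]);d=p2w(c,uv,0)-e;d/=np.linalg.norm(d);P=np.eye(3)-np.outer(d,d);A+=P;b+=P@e
    return np.linalg.solve(A,b)
E
python3 - <<'E'
from h import *
for n in("w1","w2"):
    c=load(n); c["eye"]=np.array(c["eye"])
    globals()[n]=c
s=.7;f=lambda *u:np.array(u)*s
t=viewer.get_calibration("top");sc=viewer.get_calibration("scene")
print("base",p2w(w1,f(225,143),.016),p2w(w1,f(519,143),.016))
print("tray near",p2w(w1,f(251,268),.035),p2w(w1,f(494,269),.035))
print("grip",tri([(w1,f(369,268)),(w2,f(770,298)),(sc,f(423,340)),(t,f(336,297))]))
print("knob",tri([(w1,f(508,348)),(sc,f(448,396)),(t,f(270,267))]))
for n,a,b,d in [("M",(525,33),(277,401),(545,337)),("S",(593,37),(249,401),(570,356)),("L",(657,43),(219,402),(596,376))]: print(n,p2w(w1,f(*a),.048),p2w(t,f(*b),.048),p2w(sc,f(*d),.048))
for a,b in [((270,62),(253,193)),((427,82),(395,210)),((268,260),(291,368)),((394,245),(410,357))]:
    A=p2w(w2,f(*a),.018);B=p2w(w2,f(*b),.018);print("cig",(A+B)/2,np.linalg.norm(A-B),np.degrees(np.arctan2(*(B-A)[[1,0]])))
print("lever pivot",p2w(w1,f(530,330),.05))
E
```

```text
base [ 0.45374565 -0.04336138  0.016     ] [0.45385733 0.22217654 0.016     ]
tray near [ 0.56503652 -0.02355383  0.035     ] [0.56615404 0.20157156 0.035     ]
grip [0.55138428 0.08806259 0.08443348]
knob [0.61564264 0.20435841 0.10603952]
M [0.36947918 0.21541138 0.048     ] [0.36767461 0.21585896 0.048     ] [0.37108216 0.21477419 0.048     ]
S [0.37240983 0.27017412 0.048     ] [0.37260962 0.26871106 0.048     ] [0.37580062 0.27057468 0.048     ]
L [0.37682281 0.32213648 0.048     ] [0.37601409 0.32543558 0.048     ] [0.38084144 0.325432   0.048     ]
cig [ 0.41298162 -0.34882545  0.018     ] 0.11400357891361822 -11.925377594207799
cig [ 0.42876024 -0.21541752  0.018     ] 0.11467598271944422 -14.417410668378393
cig [ 0.58763424 -0.34364223  0.018     ] 0.11271402501323263 7.801272371992664
cig [ 0.57438018 -0.22310463  0.018     ] 0.11526189391950258 7.696900433593241
lever pivot [0.62074861 0.23502283 0.05      ]
```

Run:
```python
from h import *
P=np.pi;o=ori(P)
effector.close(10)
manip.move_pose((.616,.150,.2),o)
manip.servo_line((.616,.150,.090),vel=.15)
for y in np.r_[.17:.262:.012,.264]:
    manip.servo_line((.616,y,.092),vel=.06)
    print(round(y,3),manip.current_force().round(1))
    if abs(manip.current_force()[1])>15: break
manip.servo_line((.616,manip.current_tool_pos()[1]-.02,.092)); manip.servo_line((.616,.2,.25),vel=.3)
manip.move_pose((.5,.12,.35),o); manip.sleep(.2)
im=viewer.get_image("wrist"); cv2.imwrite("pics/w3.png",im[100:300,150:430,::-1].repeat(2,0).repeat(2,1))
print(manip.current_clock())
```

```text
0.17 [ 0.4 -1.  -0.1]
0.182 [ 0.3 -1.2  1.6]
0.194 [ 0.  -0.3  0.3]
0.206 [-0.8  0.1  0. ]
0.218 [-0.6  0.7 -0.4]
0.23 [-0.1 -0.2 -0.2]
0.242 [ 0.7  0.7 -0.7]
0.254 [ 0.2 -0.2  0.5]
0.264 [ -2.2 -11.2   4.4]
13.5167
```

View pics/w3.png

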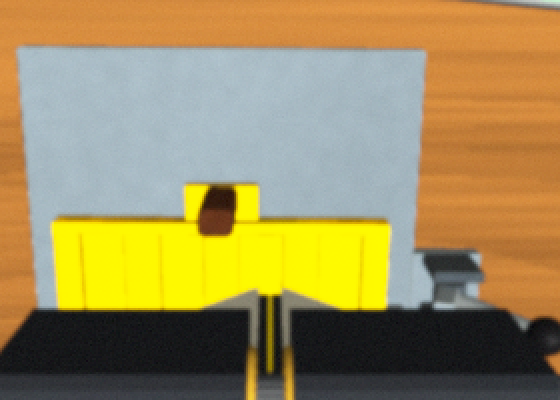

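The lever now leans outward, with its ball at the right edge at (545,335), and it reached its stop. Next I pull the tray.

Run:
```python
from h import *
o=ori(np.pi)
effector.open_jaws()
manip.move_pose((.552,.088,.2),o)
manip.servo_line((.552,.088,.056),vel=.12)
effector.close(30); manip.sleep(.2)
print(manip.current_finger_gap(),manip.current_force().round(1))
for x in (.53,.50,.475,.458,.452,.4495):
    manip.servo_line((x,.088,.056),vel=.06); print(x,manip.current_force().round(1),manip.current_finger_gap())
    if abs(manip.current_force()[0])>15: break
print(manip.current_tool_pos())
effector.open_jaws(); manip.servo_line((manip.current_tool_pos()[0],.088,.2),vel=.2)
manip.move_pose((.50,.09,.33),o); manip.sleep(.3)
c=viewer.get_calibration("wrist"); im=viewer.get_image("wrist")
json.dump({k:(v.tolist() if hasattr(v,'tolist') else v) for k,v in c.items()},open("w4.json","w"))
cv2.imwrite("pics/w4.png",cv2.resize(im[:,:,::-1],(800,600),interpolation=cv2.INTER_CUBIC))
cv2.imwrite("w4raw.png",im[:,:,::-1])
print(manip.current_clock())
```

```text
0.02177645427306443 [ 0.3  0.2 -0.2]
0.53 [-1.4  0.3 -0.3] 0.02211068208940704
0.5 [-1.   0.6 -0.8] 0.02181581905495827
0.475 [-1.   3.7 -2.6] 0.021778462728866414
0.458 [-0.8  5.3 -3.8] 0.02155537867815506
0.452 [ 2.   5.2 -8. ] 0.021753664854228614
0.4495 [  8.8   5.2 -16. ] 0.02207451427019295
[0.45272649 0.0885051  0.05608384]
23.9917
```

View pics/w4.png

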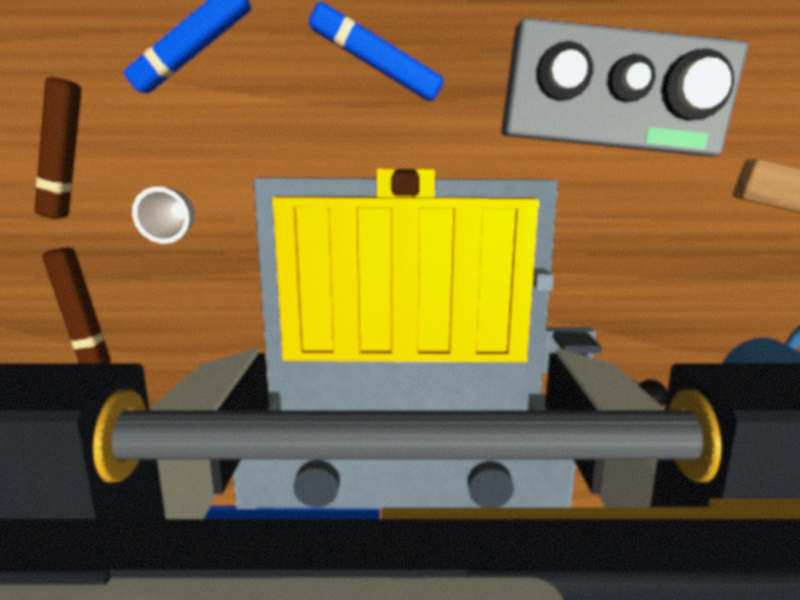

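The tray is fully out and all four grooves are visible. Its near corners are (273,198) and (538,199), its far corners (283,361) and (527,361), and the groove centres at mid-length lie near columns 317, 376, 435 and 496.

```bash
cat >> h.py <<'E'
from scipy.optimize import least_squares
def mask(im):
    r,g,b=[im[:,:,i].astype(int) for i in range(3)]
    dark=(r<125)&(g<62)&(r>b+15)
    pale=(r>185)&(g>165)&(b>120)
    m=cv2.morphologyEx(dark.astype(np.uint8),cv2.MORPH_OPEN,np.ones((3,3)))
    near=cv2.dilate(m,np.ones((9,9)))
    return cv2.morphologyEx(m|(pale&(near>0)).astype(np.uint8),cv2.MORPH_CLOSE,np.ones((5,5)))
def hull(c,x,y,a,z0):
    R2=np.array([[np.cos(a),-np.sin(a)],[np.sin(a),np.cos(a)]])
    P=[w2p(c,[*(R2@[sx*.06,sy*.011]+[x,y]),z]) for sx in(-1,1) for sy in(-1,1) for z in(z0,z0+.022)]
    return cv2.convexHull(np.float32(P))
def mom(k,binary=False):
    m=cv2.moments(k,binary); 
    return m["m10"]/m["m00"],m["m01"]/m["m00"],.5*np.arctan2(2*m["mu11"],m["mu20"]-m["mu02"]),m["m00"]
def cigars(c,im,z0=0.,rows=340):
    "poses (x,y,yaw,area ratio) of brown bars lying at z0, seen whole above image row `rows`"
    m=mask(im); m[int(rows*.7):]=0; out=[]
    n,lab,st,_=cv2.connectedComponentsWithStats(m)
    for i in range(1,n):
        if st[i,4]<300 or st[i,0]<=1 or st[i,1]<=1 or st[i,0]+st[i,2]>=559 or st[i,1]+st[i,3]>=int(rows*.7)-1: continue
        u,v,t,A=mom((lab==i).astype(np.uint8),True)
        p=p2w(c,(u,v),z0+.011); q=p2w(c,(u+9*np.cos(t),v+9*np.sin(t)),z0+.011)
        def f(s):
            h=mom(hull(c,*s,z0)); return [h[0]-u,h[1]-v,50*np.sin(h[2]-t)]
        s=least_squares(f,[p[0],p[1],np.arctan2(q[1]-p[1],q[0]-p[0])],x_scale=[.01,.01,.1],diff_step=1e-3).x
        ratio=A/mom(hull(c,*s,z0))[3]
        if .6<ratio<1.4: out.append((*s[:2],(s[2]+np.pi/2)%np.pi-np.pi/2,ratio))
    return np.array(out)
E
python3 - <<'E'
from h import *
c=load("w4");c["eye"]=np.array(c["eye"])
f=lambda *u:np.array(u)*.7
for u in [(273,198),(538,199),(283,361),(527,361)]: print(p2w(c,f(*u),.035))
for u in [(296,207),(329,207),(302,352),(335,351),(478,207),(515,207),(477,352),(509,352)]: print("gr",p2w(c,f(*u),.035))
print(cigars(c,cv2.imread("w4raw.png")[:,:,::-1],rows=600).round(4))
manip.move_pose((.47,-.24,.33),ori(np.pi)); manip.sleep(.2)
for n in("wrist","top"):
    c=viewer.get_calibration(n); im=viewer.get_image(n); 
    print(n,cigars(c,im,rows=600).round(4))
E
```

```text
[ 0.46783826 -0.02415017  0.035     ]
[0.46856481 0.20203869 0.035     ]
[ 0.61758304 -0.02509229  0.035     ]
[0.61753401 0.20201408 0.035     ]
gr [ 0.47544384 -0.00496233  0.035     ]
gr [0.4754297  0.02331834 0.035     ]
gr [ 0.60860532 -0.00693569  0.035     ]
gr [0.60760654 0.02365266 0.035     ]
gr [0.47536585 0.15104963 0.035     ]
gr [0.47534999 0.18277824 0.035     ]
gr [0.60856743 0.15512656 0.035     ]
gr [0.6085605  0.18477215 0.035     ]
[[ 0.4275 -0.2161 -0.2772  0.804 ]
 [ 0.572  -0.2237  0.1563  0.7861]]
wrist [[ 0.4201 -0.352  -0.2369  0.6184]
 [ 0.5872 -0.3454  0.1451  0.7832]]
top [[ 0.7383 -0.3904 -0.4649  1.2338]
 [ 0.429  -0.2147 -0.2725  0.9374]]
```

Run:
```python
from h import *
c=viewer.get_calibration("wrist"); im=viewer.get_image("wrist"); cv2.imwrite("w5raw.png",im[:,:,::-1])
json.dump({k:(v.tolist() if hasattr(v,'tolist') else v) for k,v in c.items()},open("w5.json","w"))
u=w2p(c,[.4288,-.2154,.022]).astype(int); print(u)
for d in range(-14,16,2): print(d,im[u[1],u[0]+d])
u=w2p(c,[.42,-.352,.022]).astype(int); print(u,[im[u[1]+d,u[0]].tolist() for d in range(-50,60,8)])
cv2.imwrite("pics/w5.png",np.hstack([im[:300,:,::-1],cv2.cvtColor(mask(im)[:300]*255,cv2.COLOR_GRAY2BGR)])[:,::1][:, :1120][::1,::1].copy()[:, :] if 0 else np.vstack([im[:260,:,::-1],cv2.cvtColor(mask(im)[:260]*255,cv2.COLOR_GRAY2BGR)]))
```

```text
[303 128]
-14 [194 122  55]
-12 [192 123  55]
-10 [145  89  38]
-8 [84 43 15]
-6 [107  53  18]
-4 [124  66  26]
-2 [132  70  31]
0 [135  70  33]
2 [143  80  42]
4 [150  88  47]
6 [128  70  34]
8 [120  67  30]
10 [180 113  50]
12 [191 119  54]
14 [190 124  55]
[193 121] [[166, 104, 51], [106, 59, 21], [96, 47, 16], [113, 54, 23], [120, 60, 26], [117, 61, 21], [119, 59, 23], [122, 62, 22], [130, 75, 36], [214, 181, 123], [123, 62, 28], [113, 54, 20], [191, 125, 53], [198, 125, 58]]
```

View pics/w5.png

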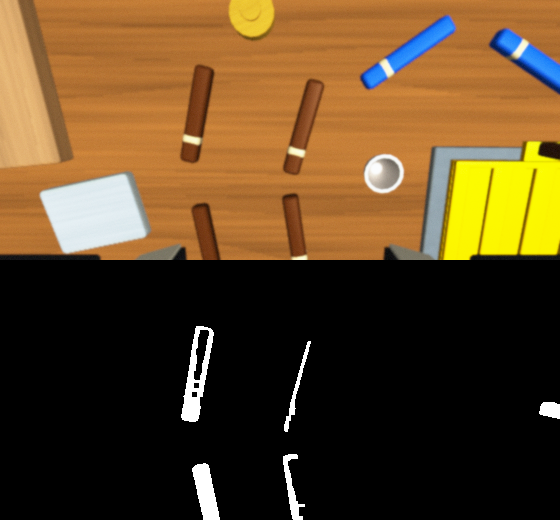

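The cigars are clear, but their lit faces fall outside the mask. I'll loosen it.

```bash
sed -i 's/dark=(r<125)&(g<62)&(r>b+15)/dark=(r<156)\&(g<94)\&(r>b+15)\&(r>g+15)/' h.py
python3 - <<'E'
from h import *
for n in("w4","w5"):
    c=load(n);c["eye"]=np.array(c["eye"]); print(n,cigars(c,cv2.imread(n+"raw.png")[:,:,::-1],rows=600).round(4))
c=viewer.get_calibration("top"); print(cigars(c,viewer.get_image("top"),rows=600).round(4))
E
```

```text
w4 [[ 0.4276 -0.2162 -0.2748  0.9162]
 [ 0.5923  0.322   1.531   0.7078]
 [ 0.6886 -0.1881 -0.5106  0.6805]]
w5 [[ 0.4117 -0.3501 -0.2357  0.9259]
 [ 0.428  -0.2163 -0.2669  0.9746]
 [ 0.5747 -0.2235  0.1478  1.0157]
 [ 0.5889 -0.3453  0.1453  0.9303]]
[[ 0.1557 -0.2545 -1.328   0.7186]]
```

```bash
cat >> h.py <<'E'
TC=np.array([.542,.089]); GY=[-.081,-.027,.027,.081]
def survey(): 
    manip.move_pose((.50,-.255,.33),ori(np.pi)); manip.sleep(.15)
    c=viewer.get_calibration("wrist"); s=cigars(c,viewer.get_image("wrist"),rows=600)
    return np.array([k for k in s if k[3]>.85 and k[1]<-.08])
def pick(k,tip,force=5):
    effector.open_jaws()
    fam=np.pi if manip.solve_ik((k[0],k[1],.12),ori(np.pi+k[2])) is not None else 0.
    o=ori(fam+k[2])
    manip.move_pose((k[0],k[1],.12),o); manip.servo_line((k[0],k[1],tip),vel=.1)
    effector.close(force); manip.sleep(.15)
    manip.servo_line((k[0],k[1],.15),vel=.15)
    g=manip.current_finger_gap(); print("fam",fam,"gap",g,"F",manip.current_gripper_force()); return fam,.018<g<.027
def place(gr,fam,tip):
    x,y=TC[0],TC[1]+GY[gr]; o=ori(fam)
    manip.move_pose((x,y,.15),o); manip.sleep(.1); print("hold gap",manip.current_finger_gap())
    if manip.current_finger_gap()<.018: return False
    manip.servo_line((x,y,.075),vel=.15); manip.servo_line((x,y,tip),vel=.04); manip.sleep(.2)
    print("F",manip.current_force().round(2)); effector.open_jaws()
    manip.servo_line((x,y,.15),vel=.2); return True
E
python3 - <<'E'
from h import *
s=survey(); print(s.round(3))
k=s[np.argmax(s[:,1])]
fam,ok=pick(k,.012)
if ok:
    place(0,fam,.0395)
    manip.move_pose((.50,.09,.33),ori(np.pi)); manip.sleep(.2)
    im=viewer.get_image("wrist"); cv2.imwrite("pics/w6.png",im[:300,150:430,::-1].repeat(2,0).repeat(2,1))
print(manip.current_clock())
E
```

```text
[[ 0.412 -0.35  -0.235  0.931]
 [ 0.428 -0.216 -0.267  0.972]
 [ 0.574 -0.224  0.152  1.026]
 [ 0.588 -0.345  0.148  0.927]]
fam 3.141592653589793 gap 0.022213321755654308 F 4.998903572559357
hold gap 0.021892489426694
F [ 0.62 -0.7  -0.22]
36.7
```

View pics/w6.png

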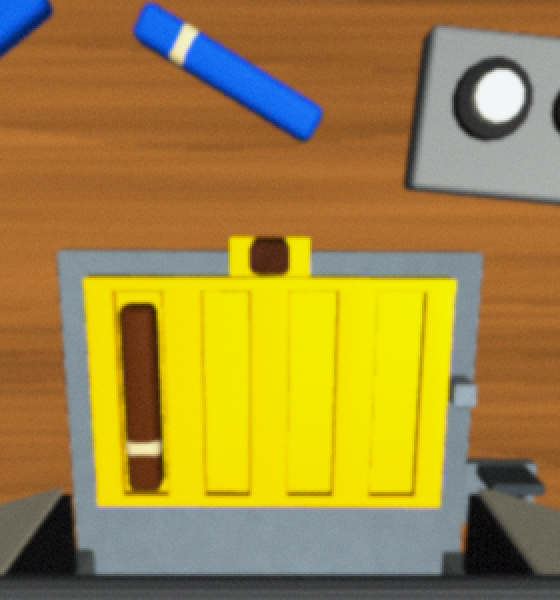

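The first cigar lies flat and centred in groove 0, at about (143,397). I'll do the other three the same way, checking each hold.

Run:
```python
from h import *
for gr,tip,rel in [(2,.012,.0395),(1,.0155,.0497),(3,.0155,.0497)]:
    s=survey(); print(gr,s.round(3))
    k=s[np.argmax(s[:,1])]
    fam,ok=pick(k,tip)
    if not ok or not place(gr,fam,rel): print("FAIL",manip.current_tool_pos()); break
manip.move_pose((.50,.09,.33),ori(np.pi)); manip.sleep(.2)
im=viewer.get_image("wrist"); cv2.imwrite("pics/w7.png",im[:300,150:430,::-1].repeat(2,0).repeat(2,1))
print(manip.current_clock())
```

```text
2 [[ 0.385 -0.388 -0.239  0.905]
 [ 0.575 -0.224  0.151  1.026]
 [ 0.588 -0.345  0.147  0.922]]
fam 3.141592653589793 gap 0.02228316056720272 F 4.999814182519913
hold gap 0.02182359598373451
F [-0.56  0.11 -0.19]
1 [[ 0.385 -0.388 -0.241  0.903]
 [ 0.588 -0.345  0.147  0.921]]
fam 3.141592653589793 gap 0.021914356028599306 F 4.999660179018974
hold gap 0.021789200638326987
F [-0.35 -0.55 -0.59]
3 [[ 0.385 -0.388 -0.24   0.909]]
fam 3.141592653589793 gap 0.021941707012995006 F 4.9997542798519135
hold gap 0.021811249292361456
F [-0.83 -0.26 -0.43]
72.5583
```

View pics/w7.png

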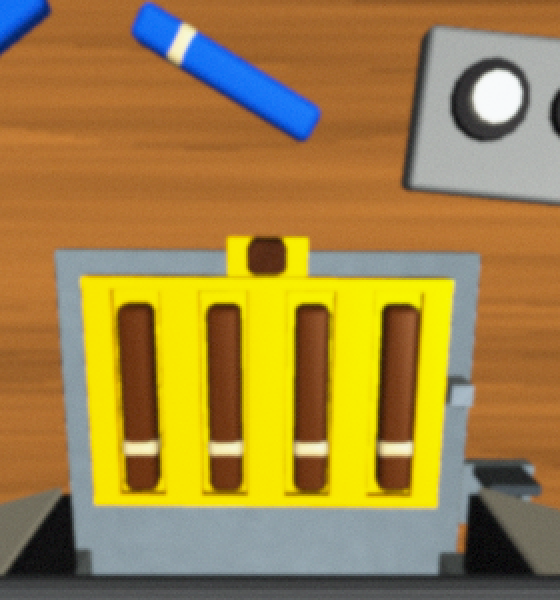

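All four cigars lie in their own grooves. Next I push the tray home and lock the lever.

Run:
```python
from h import *
o=ori(np.pi)
manip.move_pose((.4527,.0885,.2),o); manip.servo_line((.4527,.0885,.056),vel=.12)
effector.close(30); manip.sleep(.2); print(manip.current_finger_gap())
for x in (.48,.51,.535,.548,.552,.555,.557):
    manip.servo_line((x,.088,.056),vel=.06); f=manip.current_force(); print(x,f.round(1),manip.current_tool_pos()[0])
    if abs(f[0])>12: break
effector.open_jaws(); manip.servo_line((manip.current_tool_pos()[0],.088,.22),vel=.2)
effector.close(10)
Y=.342
manip.move_pose((.616,Y,.22),o); manip.servo_line((.616,Y,.092),vel=.15)
for y in np.r_[.33:.236:-.012,.233]:
    manip.servo_line((.616,y,.092),vel=.06); f=manip.current_force(); print(round(y,3),f.round(1))
    if abs(f[1])>10: break
manip.servo_line((.616,manip.current_tool_pos()[1]+.02,.092)); manip.servo_line((.616,.3,.25),vel=.3)
manip.move_pose((.5,.12,.37),o); manip.sleep(.2)
im=viewer.get_image("wrist"); cv2.imwrite("pics/w8.png",im[:300,130:450,::-1].repeat(2,0).repeat(2,1))
print(manip.current_clock())
```

```text
0.022060535589876598
0.48 [ 2.2  1.5 -1.4] 0.4809588383255121
0.51 [ 0.8  2.9 -1.2] 0.5108338422266172
0.535 [ 1.6  2.2 -0.6] 0.5359567390459591
0.548 [ 0.7  2.6 -1. ] 0.5486017986626599
0.552 [1.5 1.  0.2] 0.5520917102394829
0.555 [-6.9  1.1  7.9] 0.5527319545592695
0.557 [-11.7   1.1  13.6] 0.5527990341628038
0.33 [-1.2  0.  -0.6]
0.318 [-0.2 -1.   1. ]
0.306 [-1.2  7.7  7.1]
0.294 [0.1 2.6 2.1]
0.282 [-0.1 -0.5 -0.4]
0.27 [-0.7 -0.3 -0.2]
0.258 [-0.6 -0.1  1.3]
0.246 [-0.  -0.3  0.6]
0.233 [ 0.7  0.1 -0.5]
89.7083
```

View pics/w8.png

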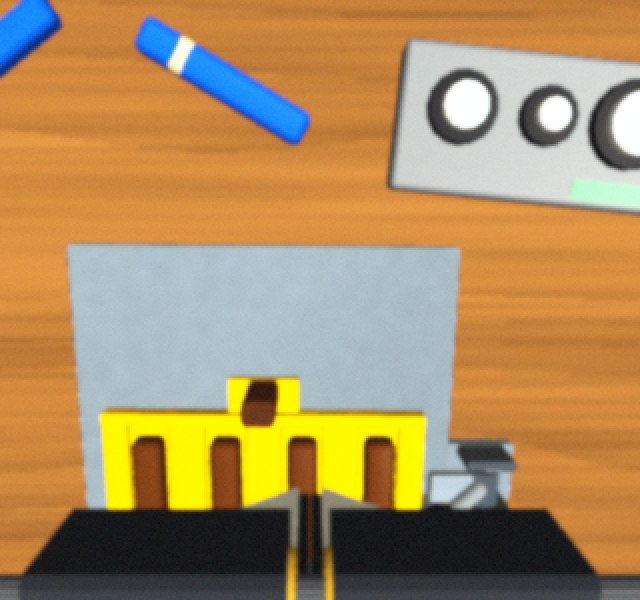

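The tray is home and the lever leans inward, but I felt no stop. I'll push until I feel it.

Run:
```python
from h import *
o=ori(np.pi)
manip.move_pose((.616,.28,.22),o); manip.servo_line((.616,.28,.092),vel=.15)
for y in (.25,.24,.236,.233,.231,.229,.227,.225,.223):
    manip.servo_line((.616,y,.092),vel=.05); f=manip.current_force(); print(y,f.round(1),manip.current_tool_pos()[1].round(4))
    if abs(f[1])>10: break
manip.servo_line((.616,manip.current_tool_pos()[1]+.03,.092)); manip.servo_line((.616,.28,.25),vel=.3)
o=ori(np.pi); manip.move_pose((.46,.20,.35),o); manip.sleep(.2)
c=viewer.get_calibration("wrist");im=viewer.get_image("wrist"); cv2.imwrite("pics/w9.png",cv2.resize(im[:,:,::-1],(800,600),interpolation=cv2.INTER_CUBIC))
json.dump({k:(v.tolist() if hasattr(v,'tolist') else v) for k,v in c.items()},open("w9.json","w"))
print(manip.current_clock())
```

```text
0.25 [ 1.5  0.6 -0.7] 0.2502
0.24 [-0.3  0.6 -0.5] 0.2392
0.236 [0.4 0.7 0.3] 0.2356
0.233 [0.3 1.  0.1] 0.2327
0.231 [-0.4 -0.1  0.1] 0.231
0.229 [ 0.7  2.4 -0.1] 0.2292
0.227 [-0.8  1.8  0.1] 0.2273
0.225 [-0.5  4.8 -1.9] 0.227
0.223 [ 0.8  8.4 -1.8] 0.2269
96.6667
```

View pics/w9.png

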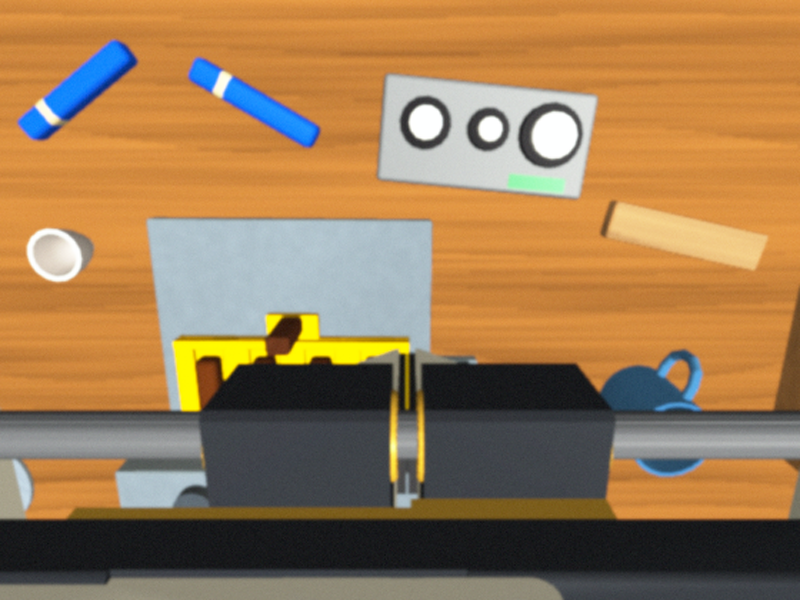

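The lever is at its stop. The key tops in this picture are medium (426,122), small (490,129) and large (553,134).

Run:
```python
from h import *
c=load("w9");c["eye"]=np.array(c["eye"]); o=ori(np.pi)
for n,u in [("S",(490,129)),("M",(426,122)),("L",(553,134))]:
    p=p2w(c,np.array(u)*.7,.048); print(n,p.round(4))
    manip.move_pose((p[0],p[1],.11),o); manip.servo_line((p[0],p[1],.054),vel=.1); manip.sleep(.15); f0=manip.current_force()[2]
    for z in (.046,.0435,.042,.0412):
        manip.servo_line((p[0],p[1],z),vel=.03); manip.sleep(.15); print(z,(manip.current_force()[2]-f0).round(2),manip.current_tool_pos()[2].round(4))
    manip.servo_line((p[0],p[1],.11),vel=.1); manip.sleep(.2)
manip.move_pose((.30,.36,.4),o) if manip.solve_ik((.30,.36,.4),o) is not None else None
im=viewer.get_image("top"); cv2.imwrite("pics/t9.png",cv2.resize(im[120:320,120:420,::-1],(800,533),interpolation=cv2.INTER_CUBIC)); print(manip.current_clock())
```

```text
S [0.373  0.2695 0.048 ]
0.046 5.44 0.0463
0.0435 31.84 0.0457
0.042 48.33 0.0453
0.0412 57.01 0.0451
M [0.3675 0.2159 0.048 ]
0.046 4.01 0.0463
0.0435 34.97 0.0456
0.042 53.51 0.0452
0.0412 62.17 0.0449
L [0.377  0.3226 0.048 ]
0.046 3.06 0.0463
0.0435 28.77 0.0458
0.042 41.7 0.0454
0.0412 49.1 0.0453
110.75
```

View pics/t9.png

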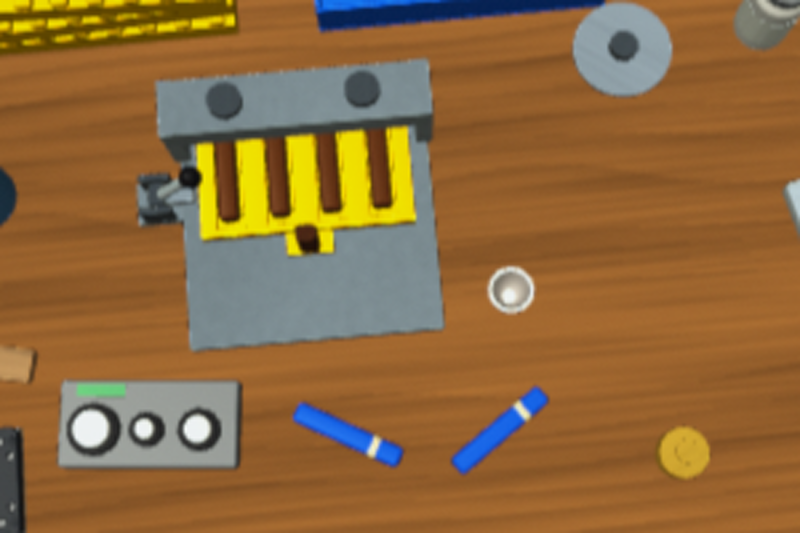

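The final state looks right: the tray is home with four cigars, the lever leans in, and the blue bars haven't moved. The keys bottomed out earlier than I expected, at z of about 0.046. I'll do a shallow touch on the small key, under 3 mm, to see where contact starts and whether the key presses counted.

Run:
```python
from h import *
o=ori(np.pi); p=(.373,.2695)
def F(): 
    a=[]
    for _ in range(15): manip.sleep(.02); a.append(manip.current_force()[2])
    return np.mean(a),np.std(a)/4
print(manip.current_finger_gap())
manip.move_pose((*p,.11),o)
for z in (.058,.055,.053,.052,.051,.050,.0495):
    manip.servo_line((*p,z),vel=.03); m,s=F(); print(z,m.round(2),s.round(2),manip.current_tool_pos()[2].round(5))
    if m>3: break
c=viewer.get_calibration("scene");im=viewer.get_image("scene");u=w2p(c,[.373,.2695,.04]).astype(int)
cv2.imwrite("pics/s10.png",cv2.resize(im[u[1]-50:u[1]+50,u[0]-65:u[0]+65,::-1],(780,600),interpolation=cv2.INTER_CUBIC))
manip.servo_line((*p,.11),vel=.1); print(manip.current_clock())
```

```text
0.00024132886666178334
0.058 0.17 0.11 0.05805
0.055 0.16 0.15 0.055
0.053 0.05 0.12 0.05302
0.052 1.32 0.14 0.05208
0.051 1.71 0.12 0.05106
0.05 2.46 0.1 0.05005
0.0495 2.34 0.12 0.04955
117.8833
```

View pics/s10.png

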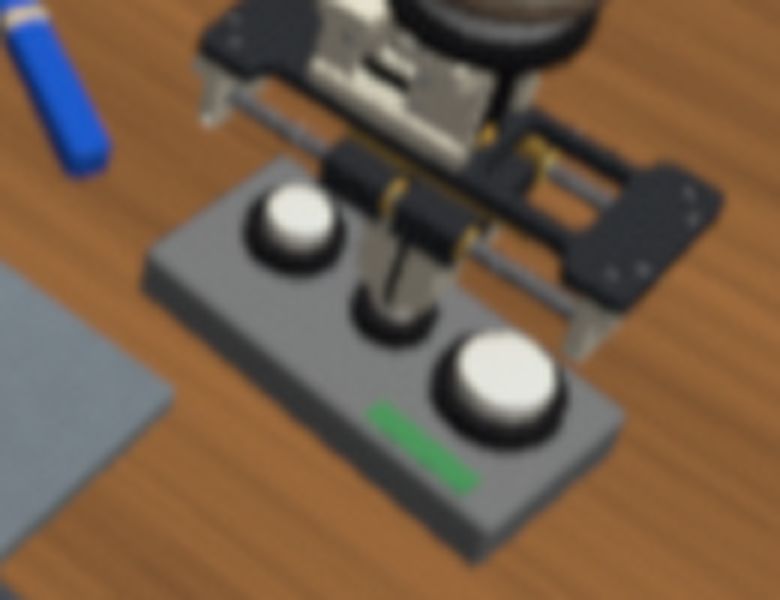

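Contact starts at z of about 0.052, with a preload and then about 0.5 N/mm. So each earlier key press reached the full 6 mm, in the right order. I'll back off and hand in.

Run:
```python
from h import *
manip.servo_line((.373,.2695,.3),vel=.2); manip.sleep(.5); print(manip.hand_in(),manip.current_clock())
```

```text
the job is handed in; nothing more can be done
the job is handed in; nothing more can be done
```

The job is handed in: all four cigars are in their own grooves, the tray is home and locked, and the keys were pressed small, medium, large. However, the closed fingers pushed the keys past their stops with about 49–62 N, and I later touched the small key again, under 3 mm, as a check.

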